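Turn down the wire-brush grinder

TASK

Two cordless angle grinders are strapped in cradles on the bench. On the one fitted with the wire cup brush, turn the speed down to its lowest: roll the black thumbwheel on top of its handle forwards, towards the gear head, until it stops. Leave the speed wheel of the grinder with the cutting disc as it is set.

Things in the scene. Friction and masses are not known exactly. Their poses are not given: they have to be found in the camera images.
- brush_top (a point): Top of the thumbwheel of the fixed grinder with wire cup brush (75 mm), 137 mm above the bench; the grinder's highest point. x: level to the gear head, z up, y along the axle 20 mm below. Black knurled wheel, 40 mm across, 14 wide, 9 mm out of a flat housing 74 x 44 mm, so not to be gripped: press lightly (2-15 N) on top, drag along x; it turns by friction, 20 mm a rad, maybe several strokes.
- brush_wheel (a joint): Angle of that thumbwheel, rad: 0 fastest, 1.8 slowest, at its stop; grows as its top moves to the gear head. Starts at 0.1 to 0.9, turns easily (1 N at the rim) and stays where left. One rib is white: at 0 it is 0.9 rad to the battery side of the top, at 0.9 on top, at 1.8 it is 0.9 rad to the gear head side, at the front end of the slot.
- disc_top (a point): The same point, axes and sizes on the other fixed grinder, of the same make but with a thin flat cutting disc, 115 mm across, and a half-round guard. One grinder lies left and one right on the bench, either way; each is 330 mm long, grey, in a plywood cradle, gear head away from the robot within 25 degrees (spindle 175 mm ahead of this point, black battery end 127 mm behind).
- disc_mark (a point): The white rib on the rim of the cutting-disc grinder's thumbwheel; it moves with that wheel, on a circle of 20 mm radius.

How it is judged:
At the end, for the whole second after the job is handed in: The thumbwheel of the grinder with the wire cup brush stands within 0.2 rad (11 degrees) of its stop at 1.8 rad, and the cutting-disc grinder's wheel is where it started (its white rib moved less than 4 mm) (value of joint brush_wheel above 1.6 rad and distance of disc_mark from where it was at the start of the episode below 0.004 m); the robot touches nothing.
It fails at once if the speed wheel of the cutting-disc grinder is turned (its white rib moves more than 4 mm) (distance of disc_mark from where it was at the start of the episode above 0.004 m).
It also fails if it takes over 32 s, if anything falls off the work surface, if the arm or the gripper's body presses on something with over 40 N, if the wrist force passes 120 N, or if a joint passes its speed limit or range.

ROBOT

A 7-joint arm with a two-finger parallel gripper is mounted at the origin on the work surface. World frame = base frame: x ahead of the robot, y to its left, z up, the work surface at z = 0. Lengths are in m, angles in rad, forces in N, time in s.
With the tool pointing down it reaches from about 0.4 to 0.75 m from the base axis. Payload 19.5 kg.
Tool frame: the origin (TCP) lies at the very end of the fingers, on their centre line; the grasp point (between the pads) lies 19 mm behind it (grip_depth is the distance from the TCP to the grasp point, in m); z points along the fingers, y is the line along which they close (so a half turn about z gives the same grasp; the last joint's range is limited). The gripper opens to 85 mm and grips with 20 to 120 N. Pads are 22 mm wide; open, the fingers measure 114 mm over their backs; the gripper's body (76 mm by 85 mm) begins 54 mm behind the grasp point. The pads swing forward as they close: fully open they stand 13 mm farther back than shut.
Start: joints at [1.3, 0.707, -0.028, 1.485, 0.022, 0.951, -0.075], TCP at [0.13, -0.56, 0.197] pointing down, gripper open.
Joint ranges: [-2.71, 2.71], [-0.32, 2.16], [-1.57, 1.52], [0, 2.45], [-1.46, 4.6], [0, 2.02], [-2.83, 2.83]. Speed limits (rad/s): [1.89, 1.89, 2.57, 2.57, 3.01, 3.01, 3.01].

INTERFACE

Orientations are given as a unit quaternion [x, y, z, w].
In Python, from bench import * gives the robot as it stands. Calls block until the motion is done:
- reach(position, orientation): joint-space move of the TCP to a pose.
- move_straight(position, rate=0.15, orientation=None, guard=None): straight line of the TCP; orientation=None keeps the orientation; rate is the mean speed in m/s. With guard (N) it stops when the force on the tool has changed by that much, and returns True; else False.
- move_j(angles): joint-space move.
- set_gripper(opening): finger opening in m; the grip force is fixed at half the most; returns when the fingers have stopped.
- wait(seconds).
- solve_ik(position, orientation): joint angles nearest the present ones, or None.
- observe(): the state.
- get_image(name): name is "scene" or "top"; returns a dict with "frame" (480x640x3 uint8, red, green, blue), "range_z" (480x640 float32, m along the optical axis (not along the pixel's ray), 0 where there is no reading), "fov_y" (degrees; the focal length in pixels is half the picture's height over the tangent of half this angle, whatever the lens; pixels are square), "cx", "cy" (the principal point, pixels), "rvec" (rotation vector, rad) and "tvec" (3), from world to camera coordinates, as OpenCV has them. Camera axes: x right, y down, z forward; pixel columns grow to the right and rows downward; lengths in m; the calibration is good to about 2 mm. A picture is of the moment at which its call begins.
A pose or a line that the arm cannot do raises MotionError and nothing moves.
- sign_off(): hands the job in; it is judged then, once.
The state is a dict: "time_s": time; "joints": joint angles; "qvel": joint speeds; "joint_torque": joint torques, N m; "eef_pos": TCP position; "tool_rot": TCP orientation; "ft_force": force on the tool from outside, world axes, zero at the start; "ft_torque": the same for the moment, N m; "gripper_width": finger opening in m; "grasp_force": force on a finger pad.
Only numpy, scipy, OpenCV 4.12 (cv2) and the standard library are available. Lean on these libraries where they do the work, as an engineer would, in place of code of your own. Each camera call takes 0.05 s, during which the arm holds its last target. There are 200 camera calls.

## Working session

There is one attempt and no reset: what is moved stays moved. The work goes in short steps, each a Python script; the robot and the scene stay as the last script left them, time stands still between calls to the robot, and variables do not carry over. Pictures are saved under pics/ and viewed, at most 10 in all, crops included, and the job is handed in when it is done.

```bash
mkdir -p pics; cat > h.py <<'E'
from bench import *
import numpy as np, cv2
def grab(name):
    d=get_image(name); np.save('/tmp/'+name,d,allow_pickle=True); return d
def cloud(d):
    z=d['range_z']; h,w=z.shape; f=h/2/np.tan(np.radians(d['fov_y'])/2)
    v,u=np.mgrid[:h,:w]
    P=np.stack([(u-d['cx'])/f*z,(v-d['cy'])/f*z,z],-1)
    R=cv2.Rodrigues(np.array(d['rvec'],float))[0]
    W=(P-np.array(d['tvec']).ravel())@R
    W[z==0]=np.nan
    return W
def save(d,n): cv2.imwrite('pics/'+n,d['frame'][:,:,::-1])
E
python3 - <<'E'
from h import *
for n in('scene','top'):
    d=grab(n); save(d,n+'0.png'); R=cv2.Rodrigues(np.array(d['rvec'],float))[0]
    print(n,d['fov_y'],-R.T@np.array(d['tvec']).ravel())
s=observe(); print(s['time_s'],s['eef_pos'],s['tool_rot'],s['ft_force'])
E
```

```text
scene 56.33392772508116 [ 0.77850973 -0.27114346  0.72290166]
top 46.375448699551704 [0.46388302 0.0166225  0.97726396]
0.1 [ 0.13034343 -0.55977356  0.19678572] [ 9.93464625e-01  1.14139439e-01 -6.80355888e-05 -4.72153019e-04] [ 0.26142738 -0.02944139 -0.37411132]
```

View pics/top0.png

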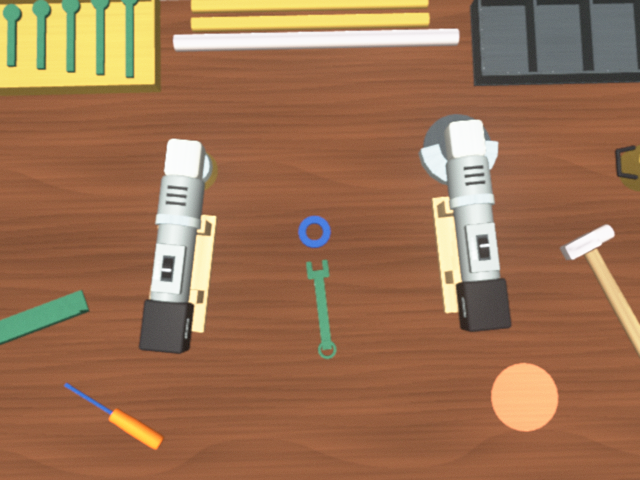

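View pics/scene0.png

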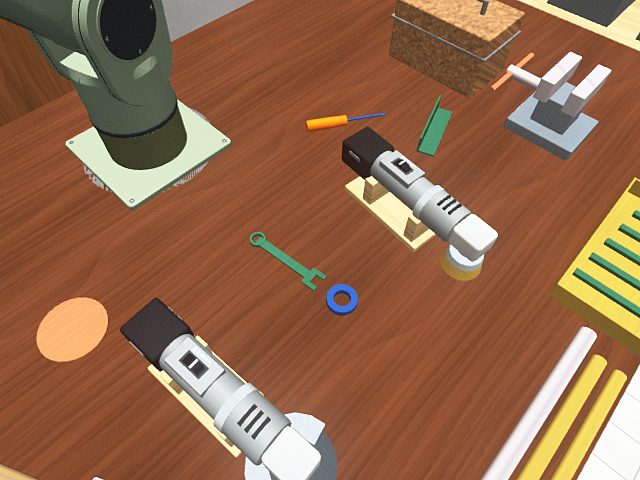

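The brush cup (amber) is under the left grinder, whose thumbwheel is at top-image pixel (167,268). The disc grinder is on the right, with its wheel at (483,247). Next I locate the left wheel.

```bash
python3 - <<'E'
from h import *
d=np.load('/tmp/top.npy',allow_pickle=True).item(); W=cloud(d)
c=d['frame'][235:305,135:215,::-1]; cv2.imwrite('pics/c.png',cv2.resize(c,None,fx=7,fy=7,interpolation=cv2.INTER_NEAREST))
np.set_printoptions(precision=4,suppress=True)
g=d['frame'].mean(2)
for (v,u) in [(268,167),(262,168),(275,166),(250,172),(285,163)]: print(v,u,W[v,u])
# axis from top points of grinder
roi=np.zeros(g.shape,bool); roi[130:360,130:216]=1
m=roi&(W[...,2]>0.09)&(W[...,2]<.16)
P=W[m][:,:2]; vx,vy,x0,y0=cv2.fitLine(P.astype(np.float32),cv2.DIST_L2,0,.01,.01).ravel(); print('axis',vx,vy,x0,y0,np.degrees(np.arctan2(vy,vx)))
m=roi&(W[...,2]>0.131)&(W[...,2]<.145)
vs,us=np.nonzero(m); print(len(vs),vs.min(),vs.max(),us.min(),us.max(),np.median(W[m],0))
m=roi&(W[...,2]>0.122)&(W[...,2]<.1305)   # housing plate
q=(W[m][:,:2]).astype(np.float32); r=cv2.minAreaRect(q); print(len(q),r)
E
```

```text
268 167 [0.5061 0.2333 0.1381]
262 168 [0.5153 0.2329 0.1334]
275 166 [0.4959 0.2362 0.1329]
250 172 [0.5336 0.2279 0.1291]
285 163 [0.4811 0.2418 0.1289]
axis 0.99180305 -0.12777616 0.53603137 0.22720787 -7.341104
264 180 291 151 186 [0.51   0.2337 0.1331]
3006 ((0.5445232391357422, 0.22888493537902832), (0.050869010388851166, 0.3196697533130646), 84.02783203125)
```

View pics/c.png

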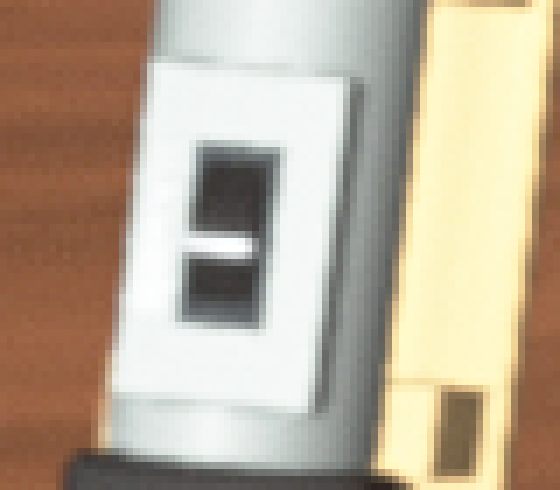

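```bash
cat >> h.py <<'E'
psi=-0.123; ax=np.array([np.cos(psi),np.sin(psi),0]); TOP=np.array([.506,.2337,.137])
def q(p): return [np.cos(p/2),np.sin(p/2),0,0]
def at(s,z): 
    p=TOP+s*ax; p[2]=z; return p
E
python3 - <<'E'
from h import *
np.set_printoptions(precision=3,suppress=True)
s=observe(); p0=s['eef_pos']
for p in (psi,psi+np.pi): print(solve_ik(at(-.008,.2),q(p)))
js=[solve_ik(at(-.008,.2),q(p)) for p in (psi,psi+np.pi)]
b=min([0,1],key=lambda i:9 if js[i] is None else abs(js[i][6])); Q=q([psi,psi+np.pi][b])
np.save('/tmp/Q',Q)
move_straight([p0[0],p0[1],.30],rate=.2)
set_gripper(0.0)
reach(at(-.008,.26),Q); move_straight(at(-.008,.155),rate=.12)
s=observe(); print(b,s['time_s'],s['eef_pos'],s['ft_force'],s['gripper_width'])
save(grab('scene'),'s1.png')
d=np.load('/tmp/scene.npy',allow_pickle=True).item()
cv2.imwrite('pics/s1c.png',cv2.resize(d['frame'][60:260,300:510,::-1],None,fx=2.8,fy=2.8,interpolation=cv2.INTER_CUBIC))
E
```

```text
[-0.641  0.683  0.274  1.577 -0.218  0.912 -1.985]
[-0.121  0.749 -0.756  1.559  0.564  1.062  0.424]
1 5.6333 [0.498 0.235 0.156] [ 0.246  0.547 -0.259] -0.00012814073066840575
```

View pics/s1c.png

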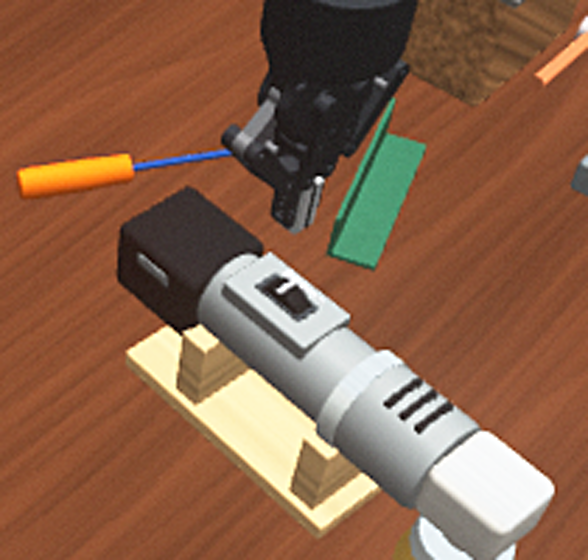

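```bash
python3 - <<'E'
from h import *
np.set_printoptions(precision=4,suppress=True)
d=np.load('/tmp/scene.npy',allow_pickle=True).item(); W=cloud(d)
f=240/np.tan(np.radians(d['fov_y'])/2);K=np.array([[f,0,d['cx']],[0,f,d['cy']],[0,0,1]])
def pj(P): return (cv2.projectPoints(np.array([P],float),np.array(d['rvec'],float),np.array(d['tvec'],float),K,None)[0].ravel()-[300,60])*2.8
print('tcp',pj(observe()['eef_pos']),'top',pj(TOP), d['cx'],d['cy'])
for c in [(290,222),(283,283),(290,293),(275,293),(300,300),(310,205),(280,220)]:
    u,v=int(c[0]/2.8+300),int(c[1]/2.8+60); print(c,W[v,u])
E
```

```text
tcp [279.7048 260.5061] top [283.6062 288.5458] 321.3358676311345 231.7247892397015
(290, 222) [0.5046 0.2236 0.2011]
(283, 283) [0.5019 0.2385 0.1357]
(290, 293) [0.5093 0.2346 0.1363]
(275, 293) [0.5014 0.231  0.1333]
(300, 300) [0.5176 0.2361 0.1336]
(310, 205) [0.5095 0.2332 0.2111]
(280, 220) [0.5002 0.2208 0.2023]
```

```bash
python3 - <<'E'
from h import *
np.set_printoptions(precision=4,suppress=True)
for n in('scene','top'):
    d=grab(n); W=cloud(d); e=observe()['eef_pos']
    m=(abs(W[...,0]-e[0])<.06)&(abs(W[...,1]-e[1])<.06)&(W[...,2]>.143)&(W[...,2]<.27)
    P=W[m]; print(n,e,len(P))
    P=P[np.argsort(P[:,2])]; print(P[:40:4])
E
```

```text
scene [0.4982 0.2349 0.1556] 868
[[0.5025 0.2296 0.1887]
 [0.5053 0.2279 0.1918]
 [0.5016 0.227  0.1922]
 [0.5099 0.232  0.1943]
 [0.5096 0.2405 0.195 ]
 [0.5048 0.2271 0.1965]
 [0.5016 0.2231 0.1971]
 [0.5101 0.2336 0.1978]
 [0.4945 0.2236 0.1988]
 [0.5108 0.2348 0.1997]]
top [0.4982 0.2348 0.1555] 0
[]
```

```bash
python3 - <<'E'
from h import *
np.set_printoptions(precision=4,suppress=True)
Q=np.load('/tmp/Q.npy'); 
s=observe();print(s['tool_rot'],Q,s['ft_force'])
r=move_straight(at(-.008,.130),rate=.02,guard=4)
s=observe();print(r,s['time_s'],s['eef_pos'],s['ft_force'])
d=grab('scene')
cv2.imwrite('pics/s2c.png',cv2.resize(d['frame'][60:260,300:510,::-1],None,fx=2.8,fy=2.8,interpolation=cv2.INTER_CUBIC))
E
```

```text
[0.0615 0.9981 0.0002 0.0004] [0.0615 0.9981 0.     0.    ] [ 0.1015 -0.5788  0.6225]
False 7.1833 [0.4981 0.2347 0.1301] [1.1899 0.3049 0.9633]
```

View pics/s2c.png

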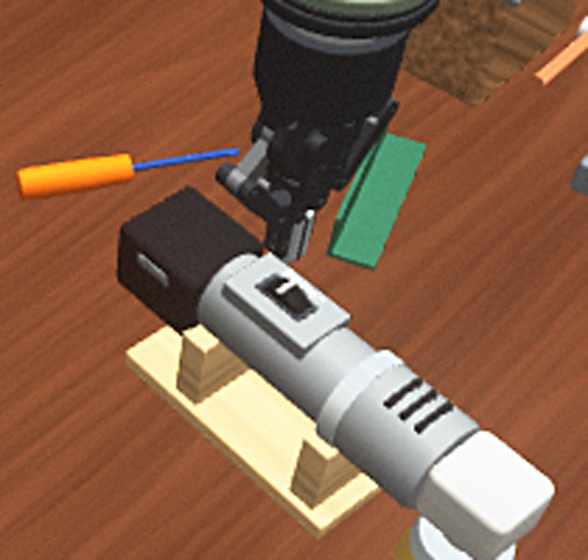

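The state reads TCP z = 0.130, yet the fingertips are visibly about 30 mm above the wheel, with x and y agreeing. I'll trust contact rather than the nominal z and keep descending under guard.

```bash
python3 - <<'E'
from h import *
np.set_printoptions(precision=4,suppress=True)
r=move_straight(at(-.008,.112),rate=.03,guard=4)
if not r: r=move_straight(at(-.008,.088),rate=.012,guard=3.5)
s=observe();print(r,s['time_s'],s['eef_pos'],s['ft_force'])
wait(.2);s=observe();print(s['eef_pos'],s['ft_force'])
d=grab('scene')
cv2.imwrite('pics/s3c.png',cv2.resize(d['frame'][60:260,300:510,::-1],None,fx=2.8,fy=2.8,interpolation=cv2.INTER_CUBIC))
E
```

```text
True 8.9583 [0.4981 0.2347 0.1027] [-0.6245 -1.2615  8.5108]
[0.4981 0.2347 0.1027] [-0.3096 -1.0537  8.4229]
```

View pics/s3c.png

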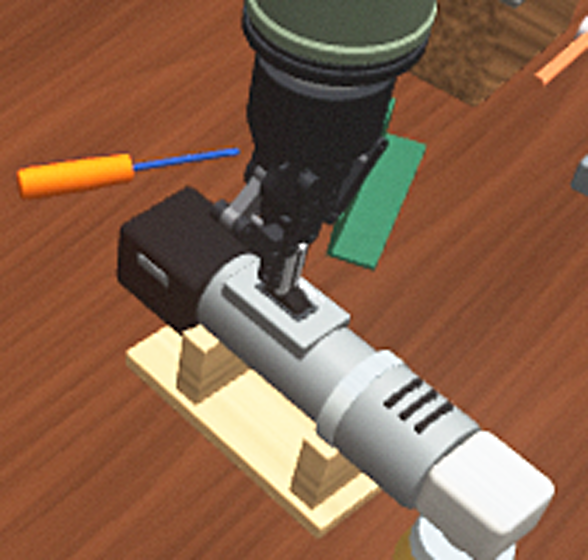

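The tip rests on the wheel at about 8.5 N. Now I drag it forward.

```bash
python3 - <<'E'
from h import *
np.set_printoptions(precision=4,suppress=True)
z=observe()['eef_pos'][2]
for s_ in (-.002,.004,.010):
    r=move_straight(at(s_,z),rate=.03,guard=12); s=observe(); print(s_,r,s['eef_pos'],s['ft_force'])
    if r: break
move_straight(s['eef_pos']+np.array([0,0,.05]),rate=.12)
reach(at(-.07,.2),np.load('/tmp/Q.npy'))
print(observe()['time_s'])
d=grab('scene')
cv2.imwrite('pics/s4c.png',cv2.resize(d['frame'][130:210,360:460,::-1],None,fx=6,fy=6,interpolation=cv2.INTER_CUBIC))
E
```

```text
-0.002 False [0.5043 0.2339 0.1028] [ 0.5696 -1.4912  5.043 ]
0.004 False [0.5103 0.2332 0.1029] [ 1.1543 -1.3539  5.8403]
0.01 False [0.5161 0.2324 0.1026] [ 1.0334 -0.6008  1.9903]
11.2833
```

View pics/s4c.png

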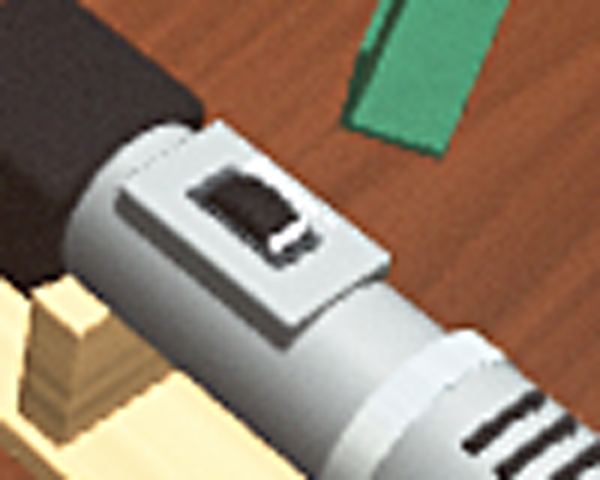

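The white rib at (287,238) is now close to the front end of the slot. A second stroke should bring it firmly to the stop.

```bash
python3 - <<'E'
from h import *
np.set_printoptions(precision=4,suppress=True)
Q=np.load('/tmp/Q.npy')
reach(at(-.008,.14),Q); move_straight(at(-.008,.109),rate=.1)
r=move_straight(at(-.008,.094),rate=.012,guard=4); s=observe(); print(r,s['eef_pos'],s['ft_force'])
z=s['eef_pos'][2]-.0003
for s_ in (-.003,.002,.007):
    r=move_straight(at(s_,z),rate=.03,guard=14); s=observe(); print(s_,r,s['eef_pos'],s['ft_force'])
    if r: break
move_straight(s['eef_pos']+np.array([0,0,.05]),rate=.12)
reach(at(-.07,.2),Q)
s=observe();print(s['time_s'],s['ft_force'])
d=grab('scene')
cv2.imwrite('pics/s5c.png',cv2.resize(d['frame'][130:210,360:460,::-1],None,fx=6,fy=6,interpolation=cv2.INTER_CUBIC))
W=cloud(d); f=d['frame'].astype(int)
# fraction: predicted rib pixel for angles vs observed
K=np.array([[240/np.tan(np.radians(d['fov_y'])/2),0,d['cx']],[0,240/np.tan(np.radians(d['fov_y'])/2),d['cy']],[0,0,1]])
for a in (1.4,1.5,1.6,1.7,1.8):
    t=a-.9; P=TOP+ax*.02*np.sin(t)+np.array([0,0,.02*(np.cos(t)-1)])
    print(a,(cv2.projectPoints(P[None],np.array(d['rvec'],float),np.array(d['tvec'],float),K,None)[0].ravel()-[360,130])*6)
E
```

```text
True [0.4981 0.2348 0.1027] [-1.0104 -1.1302  9.2707]
-0.003 False [0.5031 0.2343 0.1028] [-2.0755 -2.1349  9.5804]
0.002 False [0.5079 0.2339 0.1028] [-2.0125 -0.6417  8.9314]
0.007 False [0.5129 0.2333 0.1028] [-1.6369 -0.2344  8.5568]
14.875 [ 0.1506 -0.6059  0.712 ]
1.4 [269.5049 222.627 ]
1.5 [273.0445 228.3733]
1.6 [276.2162 234.2774]
1.7 [278.9866 240.2761]
1.8 [281.327  246.3053]
```

View pics/s5c.png

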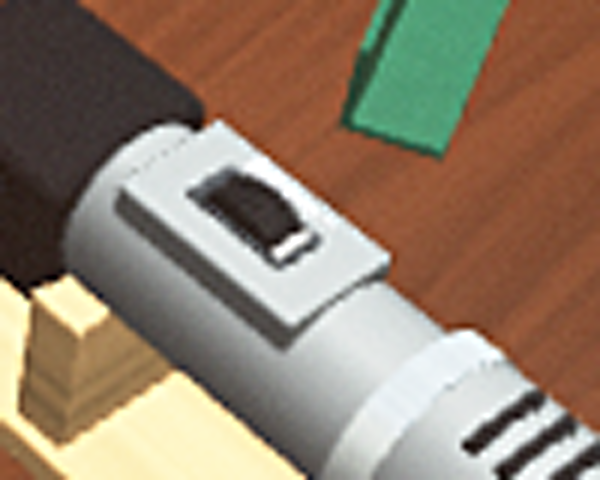

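The rib is at (291,246), matching the predicted row of 246 for 1.8 rad. During the second stroke the drag force was steady at about −2 N, so the tip was sliding on a stopped wheel. I'm handing in.

```bash
python3 -c "
from bench import *
print(sign_off())"
```

```text
the job is handed in; nothing more can be done
None
```

I rolled the wire-brush grinder's thumbwheel forward to its stop at the lowest speed, kept the arm clear of the cutting-disc grinder, and handed the job in at about 15 s; no verdict was returned.

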